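# Roll the nozzle turret round and park the nozzle

### The job

The blue turret box stores hot-air nozzles in six cups round a free-turning wheel, and its one empty (yellow) cup is out of sight or off to one side. Turn the wheel with fingertip strokes along the top of its black rubber tyre, never pushing on the cups and never pressing the wheel harder than 15 N (it is out of true and sits on springs), until the empty cup stands straight up at the top, and let go. Then gently stand the loose nozzle upright, wide foot down, right to the bottom of that cup, and leave the solder reel, the small jar and the drive where they are.

Things in the scene. Friction and masses are not known exactly. Their poses are not given: they have to be found in the camera images.
- housing: Blue sheet-metal box, open at the top, fixed to the desk: 204 (x) x 124 (y) x 152 mm high. Origin: centre of its underside; z up. The wheel turns inside it about the box's y axis. Two lips 26 mm deep cover the x ends of the opening; the wheel stands out of the opening between them.
- axle (a point): Point on the wheel's axle in the middle of the box, 100 mm above the desk at rest; axes as the box; fixed to the box. The axle itself gives way downwards on springs: it starts to move at 3 N, then yields 1 mm for each further 2.5 N, and stops after 14 mm.
- wheel: The wheel with its cups: origin on the axle in the middle of the box, y along the axle; it follows the axle down. Turns without limit either way about y; a positive turn carries its top towards the box's +x. A bearing drag of 0.12 N m (about 1.6 N at the tyre) holds it where it is left.
- tyre_top (a point): Fixed to the box, axes as the box: nominal top of the black rubber tyre, 175 mm above the desk, 26 mm to the +y side of the box's middle. Tyre 150 mm in diameter, 38 mm wide, this point in its middle plane. It is eccentric by up to 5 mm, direction not told, so its top is at 170 to 180 mm (at rest) and rises and falls as it turns. Friction on a fingertip at least 0.45.
- cups: Ring of six cups at 60 degree steps round the wheel (turns with it; origin and axes as the wheel), middle plane 26 mm to the -y side of the box's middle. Five black cups hold fixed grey nozzles that stand out to 82 mm from the axle.
- empty_cup (a point): Centre of the mouth of the empty yellow cup, 65 mm from the axle; its z axis points outwards, away from the axle, out of the cup, and its y axis along the axle. With that z axis straight up, the cup is at the top and its mouth 165 mm above the desk. Bore 30 mm, depth 11 mm, outer diameter 37 mm.
- cup_floor (a point): Centre of the floor of the empty cup, 54 mm from the axle, z as empty_cup.
- nozzle_mid (a point): Centre, half-way up (14 mm above the desk at the start), of the loose grey hot-air nozzle standing on the desk, 28 mm high, 25 to 50 g: 24 mm in diameter over the lowest 10 mm, then tapering to a neck of about 15 mm at the top; hold it by the upper half, as the lower 11 mm go into the cup. z up, out of the neck.
- nozzle_foot (a point): Centre of the underside of the nozzle's wide foot; z as nozzle_mid.
- nozzle: The loose nozzle itself; origin at the centre of its underside.
- reel: Black reel of silver solder wire, 66 x 54 x 34 mm high; origin at the centre of its underside. To be left alone.
- jar: Small white jar with black lid, 31 mm across, 22 mm high; origin at the centre of its underside. To be left alone.
- drive: Flat silver drive, 70 x 100 x 9 mm; origin at the centre of its underside. To be left alone.
Mind the look-alikes: they are no part of the job. There is more than one size of the housing; the job needs the larger.

How it is judged:
On the way:
1. the empty cup stands straight up (within 0.1 rad) at the top, the wheel still, with no finger on it and the nozzle not yet in it (angle between empty_cup's own z axis and vertical below 0.1 rad and angular speed of wheel below 0.1 rad/s and contact force between each of the arm, the fingers and wheel below 0.1 N and distance between nozzle_foot and cup_floor above 0.03 m), for 0.3 s.
At the end, for the whole second after the job is handed in: The yellow cup stands straight up at the top (within 0.12 rad), and the nozzle stands in it, upright within 0.2 rad, its foot within 6 mm of the centre of the cup's floor; wheel and nozzle are at rest and released (angle between empty_cup's own z axis and vertical below 0.12 rad and distance between nozzle_foot and cup_floor below 0.006 m and angle between nozzle_foot's own z axis and vertical below 0.2 rad and angular speed of wheel below 0.1 rad/s and linear speed of nozzle below 0.02 m/s); the robot touches nothing.
It fails at once if the fingers or arm press on the wheel with more than 15 N (contact force between any of the fingers, the arm and wheel above 15 N).
It fails at once if the nozzle is pressed on the wheel with more than 15 N (contact force between nozzle and wheel above 15 N).
It fails at once if the fingers or arm push on the cups (over 1.5 N) (contact force between any of the fingers, the arm and cups above 1.5 N).
It fails at once if the solder reel, the small jar or the drive is moved by more than 15 mm (distance of any of reel, jar, drive from where it was at the start of the episode above 0.015 m).
It also fails if it takes over 64 s, if anything falls off the work surface, if the arm or the gripper's body presses on something with over 40 N, if the wrist force passes 120 N, or if a joint passes its speed limit or range.

### The arm

A 6-joint arm with a two-finger parallel gripper is mounted at the origin on a cart in front of the work surface, level with it; the furniture and walls round the work are solid. World frame = base frame: x ahead of the robot, y to its left, z up, the work surface at z = 0. Lengths are in m, angles in rad, forces in N, time in s.
With the tool pointing down it reaches from about 0.375 to 0.975 m from the base axis. Payload 3.8 kg.
Tool frame: the origin (TCP) lies on the mounting face of the last link; the fingertips stand 173 mm ahead of it and the grasp point (between the pads) lies 155 mm ahead of it; z points along the fingers, y is the line along which they close (so a half turn about z gives the same grasp; the last joint's range is limited). The gripper opens to 85 mm and grips with 20 to 120 N. Pads are 22 mm wide; open, the fingers measure 114 mm over their backs; the gripper's body (76 mm by 85 mm) begins 54 mm behind the grasp point. The pads swing forward as they close: fully open they stand 13 mm farther back than shut.
Start: joints at [1.211, 0.264, 1.604, -0, 1.274, -0.037], TCP at [0.214, 0.64, 0.405] pointing down, gripper open.
Joint ranges: [-2.63, 2.63], [-0.94, 2.18], [0.31, 2.57], [-1.31, 4.45], [0, 2.66], [-2.55, 2.55]. Speed limits (rad/s): [2.57, 2.57, 3.14, 3.14, 3.14, 3.14].

### API

Orientations are given as a rotation vector (axis times angle).
In Python, from workcell import bot gives the robot as it stands.
- The arm moves only by the tool drive_tool, never from a script. Its argument "increments" is a list of rows, each an object with "delta_pos": the shift along the tool's x, y, z in mm, a list of three; "turn": the turn about the tool's z in rad; "jaw": the opening, from -1 (shut) to 1 (fully open). A call has 1 to 8 rows; each row shifts and turns the commanded pose from where the row before left it, along the tool's axes as they then stand; what a row does not reach is not made up. A row lasts 1/12 s, in which the tool goes at most 41.7 mm and 7.16 degrees, less where a joint would pass 70% of its speed; a pose out of reach is approached as far as the arm can. A call is refused whole if a number of a shift passes 41.7 or a number of a turn 0.125, either way. A call with a gripper value outside its range is refused whole. The fingers move at their own pace and stop on an object; "grip_force" is the grip in N (left out, the last holds). Time passes only in rows, so rows that do not move let the fingers close. It gives the time, the measured TCP pose, the force, the opening and the grip force at its end, in the units of the state.
- bot.read_state(): the state, without advancing time (a new reading comes with each control period).
- bot.read_camera(name): name is "side" or "top"; returns a dict with "pixels" (480x640x3 uint8, red, green, blue), "fovy" (degrees; the focal length in pixels is half the picture's height over the tangent of half this angle, whatever the lens; pixels are square), "cx", "cy" (the principal point, pixels), "camera_from_world" (4x4, takes a point from world to camera coordinates). Camera axes: x right, y down, z forward; pixel columns grow to the right and rows downward; lengths in m; the calibration is good to about 2 mm. A picture is of the moment at which its call begins. There is no depth.
- bot.finish_job(): hands the job in; it is judged then, once.
The state is a dict: "time": time; "q": joint angles; "joint_vel": joint speeds; "joint_torque": joint torques, N m; "tool_pos": TCP position; "tcp_rot": TCP orientation; "wrist_force": force on the tool from outside, world axes, zero at the start; "torque": the same for the moment, N m; "width": opening from 0.0 (shut) to 1.0 (fully open); "grip_force": force on a finger pad.
Only numpy, scipy, OpenCV 4.12 (cv2) and the standard library are available. Lean on these libraries where they do the work, as an engineer would, in place of code of your own. Each camera call takes 0.05 s, during which the arm holds its last target. There are 200 camera calls.

## Working session

There is one attempt and no reset: what is moved stays moved. The work goes in short steps, Python scripts to look and compute and a tool call to move; the robot and the scene stay as the last step left them, time stands still between calls to the robot, and variables do not carry over. Pictures are saved under pics/ and viewed, at most 10 in all, crops included, and the job is handed in when it is done.

Besides the shell and the picture viewer there is one more tool, called after "Call:" in YAML: its name, and indented under it one key for each argument. drive_tool: Moves the arm, as the interface text tells. Its arguments: {"type":"object","properties":{"increments":{"type":"array"},"grip_force":{"type":"number"}},"required":["increments"]}

```bash
mkdir -p pics
cat > h.py <<'E'
import numpy as np,cv2
from workcell import bot
def snap(n,f):
    c=bot.read_camera(n); cv2.imwrite(f'pics/{f}.png',cv2.cvtColor(c['pixels'],cv2.COLOR_RGB2BGR))
    np.savez(f'{f}.npz',fovy=c['fovy'],cx=c['cx'],cy=c['cy'],T=c['camera_from_world']); return c
def ld(f):
    return np.load(f+'.npz')
def ray(c,u,v):
    f=240/np.tan(np.radians(float(c['fovy']))/2); T=c['T']
    d=T[:3,:3].T@np.array([(u-c['cx'])/f,(v-c['cy'])/f,1]); return -T[:3,:3].T@T[:3,3],d
def atz(c,u,v,z):
    o,d=ray(c,u,v); return o+d*(z-o[2])/d[2]
def proj(c,p):
    f=240/np.tan(np.radians(float(c['fovy']))/2); q=c['T'][:3,:3]@p+c['T'][:3,3]
    return np.array([q[0]/q[2]*f+c['cx'],q[1]/q[2]*f+c['cy']])
E
python3 - <<'E'
from h import *
for n in('side','top'):
    c=snap(n,n+'0'); print(n,c['fovy'],c['cx'],c['cy'],np.round(c['camera_from_world'],3).tolist())
print(bot.read_state())
E
```

```text
side 55.74718831704145 316.62036956283634 232.28349222762284 [[0.898, -0.439, 0.005, -0.526], [-0.253, -0.528, -0.811, 0.191], [0.359, 0.727, -0.586, 0.804], [0.0, 0.0, 0.0, 1.0]]
top 50.71128865119924 321.2749756360799 235.52866695343462 [[-0.003, -0.999, -0.036, -0.09], [-0.984, 0.009, -0.176, 0.549], [0.177, 0.035, -0.984, 1.158], [0.0, 0.0, 0.0, 1.0]]
{'time': 0.1, 'q': array([ 1.21108917e+00,  2.64722231e-01,  1.60523189e+00, -1.57605436e-05,
        1.27369454e+00, -3.68661078e-02]), 'joint_vel': array([ 1.30775869e-03, -1.11977137e-03, -2.81641272e-03,  1.93308376e-03,
       -9.98035243e-06,  3.79362886e-05]), 'joint_torque': array([-8.54461564e-05, -5.16707003e+01, -3.68586874e+01,  1.48137502e-05,
        6.16684556e-03, -1.83486173e-05]), 'tool_pos': array([0.21402919, 0.63985395, 0.40345922]), 'tcp_rot': array([-0.50484795, -3.10036628,  0.00317055]), 'wrist_force': array([-0.0262009,  0.0644883, -0.2870133]), 'torque': array([-0.01520175, -0.00471561, -0.01010513]), 'grip_force': 0.0, 'width': 0.9984588653240368}
```

View pics/side0.png

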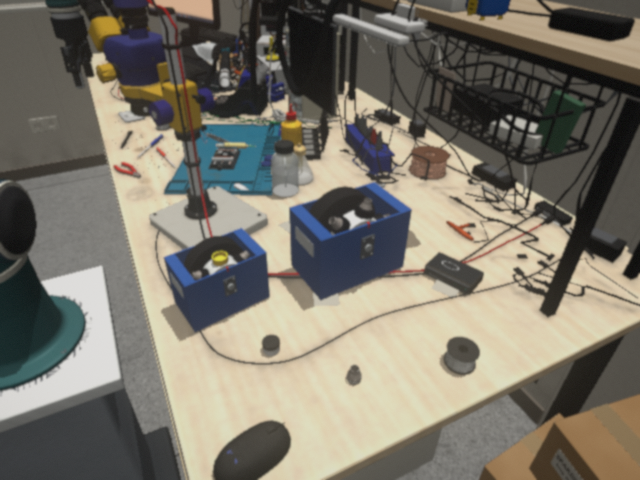

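View pics/top0.png

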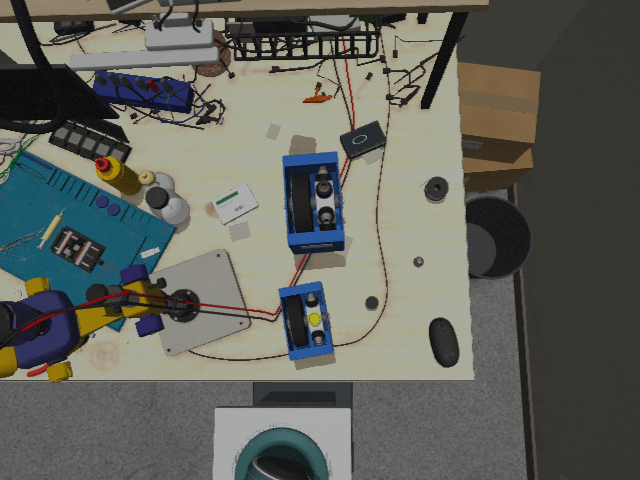

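The side picture shows two blue boxes: the larger at about (350,240) and the smaller look-alike at (218,278). It also shows the nozzle at (353,374), the jar at (271,345) and the reel at (460,355). In the top picture the larger box is at (313,202), the nozzle at (419,262), and its tyre is on the left (+y). I'll enlarge both.

Run:
```python
import cv2,numpy as np
t=cv2.imread('pics/top0.png');s=cv2.imread('pics/side0.png')
a=cv2.resize(t[145:265,270:360],None,fx=5,fy=5,interpolation=cv2.INTER_CUBIC)
b=cv2.resize(t[240:285,395:445],None,fx=7,fy=7,interpolation=cv2.INTER_CUBIC)
o=np.zeros((600,800,3),np.uint8);o[:600,:450]=a;o[:315,450:800]=b
cv2.imwrite('pics/c1.png',o)
a=cv2.resize(s[175:300,280:420],None,fx=4,fy=4,interpolation=cv2.INTER_CUBIC)
b=cv2.resize(s[355:395,330:378],None,fx=5,fy=5,interpolation=cv2.INTER_CUBIC)
o=np.zeros((500,800,3),np.uint8);o[:500,:560]=a;o[:200,560:800]=b
cv2.imwrite('pics/c2.png',o)
```

```text
(no output)
```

View pics/c1.png

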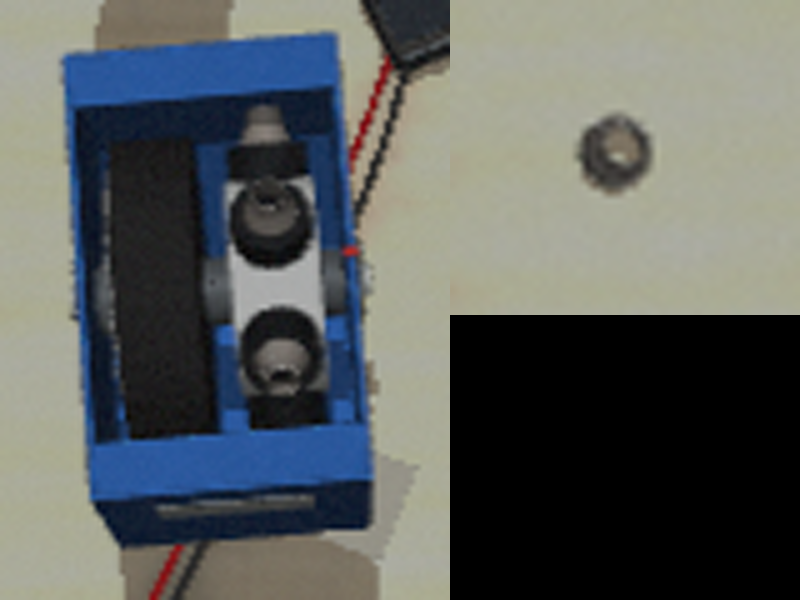

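View pics/c2.png

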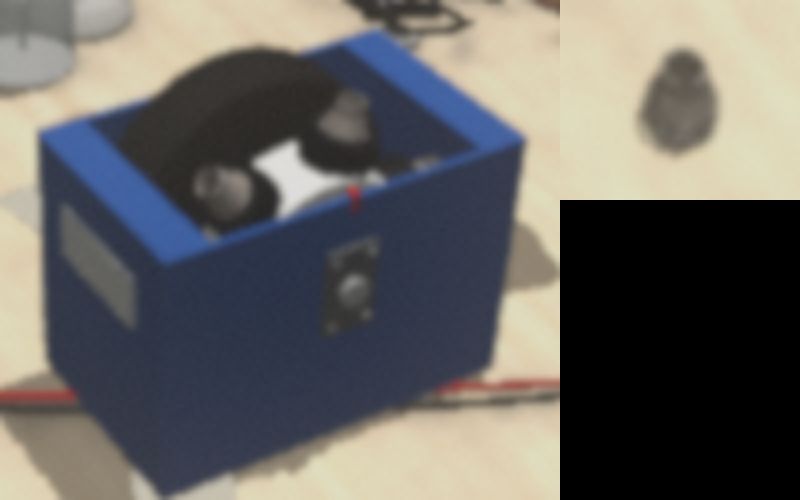

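The larger box shows its tyre on the +y side, and the black cups sit about ±30° and ±90° from the top. The yellow cup is therefore hidden near ±150°. Next I'll compute positions.

Run:
```python
from h import *
from scipy.optimize import least_squares
t=ld('top0');s=ld('side0')
P=lambda u,v:(270+u/5,145+v/5)
S=lambda u,v:(280+u/4,175+v/4)
hx,hy=.102,.062
# box corners: local, cam, pix
obs=[((hx,hy,.152),t,P(65,58)),((hx,-hy,.152),t,P(337,35)),((-hx,hy,.152),t,P(94,500)),((-hx,-hy,.152),t,P(372,466)),
((-hx,-hy,.152),s,S(165,264)),((-hx,hy,.152),s,S(40,133)),((hx,-hy,.152),s,S(523,138)),((hx,hy,.152),s,S(375,30)),
((-hx,-hy,0),s,S(165,497)),((hx,-hy,0),s,S(490,365)),((-hx,hy,0),s,S(50,360))]
def W(p,l):
    c,n=np.cos(p[2]),np.sin(p[2]);return np.array([p[0]+c*l[0]-n*l[1],p[1]+n*l[0]+c*l[1],l[2]])
r=lambda p:np.concatenate([proj(c,W(p,l))-q for l,c,q in obs])
f=least_squares(r,[.6,-.08,.05]);print('box',f.x,np.round(f.fun.reshape(-1,2),1).tolist())
# nozzle: foot centre side, neck top
N=lambda u,v:(395+(u-450)/7,240+v/7); M=lambda u,v:(330+(u-560)/5,355+v/5)
def fn(p): 
    return np.concatenate([proj(t,np.array([p[0],p[1],.028]))-N(619,153),proj(s,np.array([p[0],p[1],.028]))-M(685,62),proj(s,np.array([p[0],p[1],.006]))-M(679,122)])
g=least_squares(fn,[.4,-.3]);print('noz',g.x,np.round(g.fun,1))
print('jar',atz(t,372,303,.02),'reel',atz(t,437,189,.03),'dark box',atz(t,362,140,.01),'white',atz(t,235,203,.01))
p=f.x
print('tyre',W(p,(0,.028,.175)),'cup',W(p,(0,-.026,.154)))
```

```text
box [ 0.61828642 -0.07896467  0.07606692] [[-1.2, -2.2], [-0.4, -2.4], [-0.9, -1.0], [0.6, 1.0], [0.1, -0.8], [-1.5, -1.2], [1.0, -0.9], [-0.0, -1.4], [-0.8, 3.5], [0.1, 2.3], [-1.8, 2.0]]
noz [ 0.49064271 -0.32974373] [ 1.6 -1.8 -1.   1.5 -0.5 -1.9]
jar [ 0.3900019  -0.21234547  0.02      ] reel [ 0.66413859 -0.37514438  0.03      ] dark box [ 0.80019506 -0.19616752  0.01      ] white [0.64000034 0.12330232 0.01      ]
tyre [ 0.6161586  -0.05104564  0.175     ] cup [ 0.62026226 -0.10488949  0.154     ]
```

```bash
cat > fit.py <<'E'
from h import *
from scipy.optimize import least_squares
t=ld('top0');s=ld('side0')
P=lambda u,v:(270+u/5,145+v/5)
S=lambda u,v:(280+u/4,175+v/4)
N=lambda u,v:(395+(u-450)/7,240+v/7); M=lambda u,v:(330+(u-560)/5,355+v/5)
hx,hy=.102,.062
obs=[((hx,hy,.152),t,P(65,58)),((hx,-hy,.152),t,P(337,35)),((-hx,hy,.152),t,P(94,500)),((-hx,-hy,.152),t,P(372,466)),
((-hx,-hy,.152),s,S(165,264)),((-hx,hy,.152),s,S(40,133)),((hx,-hy,.152),s,S(523,138)),((hx,hy,.152),s,S(375,30)),
((-hx,-hy,0),s,S(165,497)),((hx,-hy,0),s,S(490,365)),((-hx,hy,0),s,S(50,360))]
def W(p,l):
    c,n=np.cos(p[2]),np.sin(p[2]);return np.array([p[0]+c*l[0]-n*l[1],p[1]+n*l[0]+c*l[1],l[2]])
def pd(c,X,k):
    f=240/np.tan(np.radians(float(c['fovy']))/2);cc=np.array([c['cx'],c['cy']])
    d=(proj(c,X)-cc)/f;r2=d@d;return cc+f*d*(1+k[0]*r2)*(1+k[1])
E
python3 - <<'E'
from fit import *
def r(p,a): 
    kt=p[3:5]*a; ks=p[5:7]*a
    return np.concatenate([pd(c,W(p,l),kt if c is t else ks)-q for l,c,q in obs]+[
     pd(t,np.array([p[7],p[8],.028]),kt)-N(619,153),pd(s,np.array([p[7],p[8],.028]),ks)-M(685,62),pd(s,np.array([p[7],p[8],.006]),ks)-M(679,122)])
for a in ([1,0],[0,1]):
    f=least_squares(r,[.6,-.08,.05,0,0,0,0,.49,-.33],args=(np.array(a),));print(np.round(f.x,4),f.cost,np.round(f.fun,1).tolist())
E
```

```text
[ 0.6201 -0.0789  0.0737 -1.2182  5.0262 -0.3578  0.1252  0.4872 -0.3412] 19.388388607548197 [0.4, 0.2, -0.9, 0.1, -0.8, -1.9, 0.3, 0.2, 0.8, -1.1, -0.6, -1.5, 0.2, -0.6, 0.2, -1.0, -0.2, 2.5, -0.5, 1.6, -0.9, 1.6, 0.8, -1.9, -0.8, 2.3, -0.5, -2.1]
[ 0.62   -0.0794  0.0729 -1.4624 -0.0354  3.8911 -0.0244  0.4885 -0.3367] 13.843451592890286 [0.5, -0.1, -0.7, -0.0, 0.3, -2.1, -0.3, 0.2, 0.7, -1.2, 0.1, -0.8, -0.4, -0.3, -0.5, -0.2, -0.2, 1.6, -1.2, 1.5, -0.4, 0.9, 1.0, -1.9, -0.9, 1.8, -0.5, -1.8]
```

```bash
cat > mv.py <<'E'
from fit import *
from scipy.spatial.transform import Rotation as R
def st():
    x=bot.read_state();return x,R.from_rotvec(x['tcp_rot']).as_matrix()
def show(): 
    x,m=st();print(round(x['time'],2),'pos',np.round(x['tool_pos'],4),'F',np.round(x['wrist_force'],2),'w',round(x['width'],3),'yaz',round(np.arctan2(m[1,1],m[0,1]),3),'z',np.round(m[:,2],3),'q',np.round(x['q'],2))
def go(tgt):
    x,m=st();d=m.T@(np.array(tgt)-x['tool_pos'])*1000;print('tool delta mm',np.round(d,1));return d
def tri(a,ua,b,ub):
    o1,d1=ray(a,*ua);o2,d2=ray(b,*ub);A=np.stack([d1,-d2],1);k=np.linalg.lstsq(A,o2-o1,rcond=None)[0]
    return (o1+k[0]*d1+o2+k[1]*d2)/2,np.linalg.norm(o1+k[0]*d1-o2-k[1]*d2)
E
python3 - <<'E'
from mv import *
print('post base',atz(t,182,305,.02),atz(s,200,210,.02))
print('plate',atz(t,235,252,0.01),atz(t,250,325,0.01),atz(t,150,270,.01),atz(t,165,355,.01))
print('knob',tri(t,(135,278),s,(185,95)),tri(t,(135,312),s,(190,130)))
show()
go([.617,-.051,.4])
E
```

```text
post base [0.38734398 0.24240861 0.02      ] [0.38854207 0.2473779  0.02      ]
plate [0.51627121 0.11992475 0.01      ] [0.33959784 0.07898973 0.01      ] [0.47336146 0.32887332 0.01      ] [0.26987497 0.28100033 0.01      ]
knob (array([0.41211176, 0.24669175, 0.30358803]), np.float64(0.027143876167432603)) (array([0.38279979, 0.27159366, 0.21848584]), np.float64(0.035577028088416236))
0.1 pos [0.214  0.6399 0.4035] F [-0.03  0.06 -0.29] w 0.998 yaz 1.248 z [-0.001 -0.002 -1.   ] q [ 1.21  0.26  1.61 -0.    1.27 -0.04]
tool delta mm [-601.3 -527.3    4.5]
```

Run:
```python
import cv2,numpy as np
t=cv2.imread('pics/top0.png');s=cv2.imread('pics/side0.png')
o=np.zeros((540,800,3),np.uint8)
o[:360,:400]=cv2.resize(t[220:400,0:200],None,fx=2,fy=2)
o[:520,400:800]=cv2.resize(s[0:260,60:260],None,fx=2,fy=2)
cv2.imwrite('pics/c3.png',o)
```

```text
(no output)
```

View pics/c3.png

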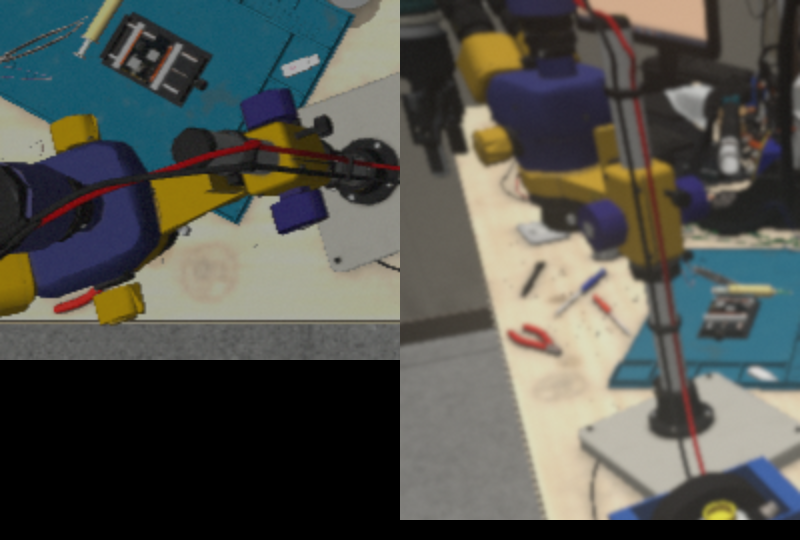

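The crop shows a stereo microscope on a post (post base at side (200,210), head at side (130,70)) between the arm and the box, so I need its height before routing.

Run:
```python
from mv import *
for z in (0,.1,.2,.3,.4,.5,.6,.7,.8): print(z,[np.round(proj(c,np.array([.388,.245,z]))).tolist() for c in (t,s)])
print('cam',ray(t,0,0)[0],ray(s,0,0)[0])
print('tcp tips',[np.round(proj(c,np.array([.214,.64,.23]))).tolist() for c in (t,s)],[np.round(proj(c,np.array([.214,.64,.4]))).tolist() for c in (t,s)])
# head: yellow piece near-left bottom; body purple lower corner
for n,a,b in (('yellow low L',(60,370),(105,73)),('yellow upper',(37,284),(158,70)),('body right',(77,320),(165,65)),('yellow knob up L',(5,362),(102,30)),('focus yellow block',(150,295),(180,100)),('purple knob near',(150,325),(160,108)),('purple knob far',(135,273),(205,100))):
    p,e=tri(t,a,s,b);print(n,np.round(p,3),round(e,3))
```

```text
0 [[183.0, 305.0], [201.0, 217.0]]
0.1 [[170.0, 303.0], [195.0, 182.0]]
0.2 [[154.0, 301.0], [188.0, 142.0]]
0.3 [[134.0, 298.0], [181.0, 98.0]]
0.4 [[110.0, 295.0], [172.0, 47.0]]
0.5 [[80.0, 291.0], [162.0, -10.0]]
0.6 [[40.0, 286.0], [150.0, -76.0]]
0.7 [[-14.0, 278.0], [137.0, -153.0]]
0.8 [[-91.0, 268.0], [121.0, -244.0]]
cam [ 0.33568454 -0.13610997  1.23284965] [ 0.2326605  -0.71460226  0.62816945]
tcp tips [[-56.0, 391.0], [87.0, 87.0]] [[-136.0, 404.0], [66.0, 18.0]]
yellow low L [0.261 0.354 0.338] 0.002
yellow upper [0.396 0.429 0.309] 0.038
body right [0.364 0.321 0.35 ] 0.032
yellow knob up L [0.279 0.405 0.411] 0.003
focus yellow block [0.388 0.215 0.306] 0.012
purple knob near [0.34  0.214 0.296] 0.001
purple knob far [0.438 0.253 0.285] 0.003
```

Run:
```python
from mv import *
for n,a,b in (('mon R',(115,105),(333,103)),('mon L?',(0,125),(275,95)),('lamp R end',(220,58),(405,40)),('lamp L',(72,60),(340,17)),('yellow bottle top',(102,162),(291,113))):
    p,e=tri(t,a,s,b);print(n,np.round(p,3),round(e,3))
show()
_,m=st(); print(np.round(m.T@np.array([[.34,-.19,0],[.06,-.50,0]]).T*1000,0).T)
```

```text
mon R [0.82  0.365 0.184] 0.012
mon L? [0.786 0.673 0.12 ] 0.048
lamp R end [0.81  0.071 0.408] 0.008
lamp L [0.812 0.343 0.405] 0.003
yellow bottle top [0.699 0.393 0.164] 0.001
0.1 pos [0.214  0.6399 0.4035] F [-0.03  0.06 -0.29] w 0.998 yaz 1.248 z [-0.001 -0.002 -1.   ] q [ 1.21  0.26  1.61 -0.    1.27 -0.04]
[[-383.  -72.    0.]
 [-216. -455.    1.]]
```

Call:
drive_tool:
  increments:
    - {"delta_pos":[0,0,-40],"turn":0,"jaw":-1}
    - {"delta_pos":[0,0,-40],"turn":0,"jaw":-1}
    - {"delta_pos":[0,0,-40],"turn":0,"jaw":-1}
    - {"delta_pos":[0,0,-40],"turn":0,"jaw":-1}
    - {"delta_pos":[0,0,-40],"turn":0,"jaw":-1}
    - {"delta_pos":[0,0,-40],"turn":0,"jaw":-1}
    - {"delta_pos":[0,0,-40],"turn":0,"jaw":-1}
    - {"delta_pos":[0,0,-20],"turn":0,"jaw":-1}

```text
time: 0.77
tool_pos: [0.2137, 0.6391, 0.7108]
tcp_rot: [0.505, 3.099, 0.011]
wrist_force: [-0.8, 0.3, 0.3]
width: 0.003
grip_force: 0.0
```

Call:
drive_tool:
  increments:
    - {"delta_pos":[-38,-7,0],"turn":0,"jaw":-1}
    - {"delta_pos":[-38,-7,0],"turn":0,"jaw":-1}
    - {"delta_pos":[-38,-7,0],"turn":0,"jaw":-1}
    - {"delta_pos":[-38,-7,0],"turn":0,"jaw":-1}
    - {"delta_pos":[-38,-7,0],"turn":0,"jaw":-1}
    - {"delta_pos":[-38,-7,0],"turn":0,"jaw":-1}
    - {"delta_pos":[-38,-7,0],"turn":0,"jaw":-1}
    - {"delta_pos":[-38,-7,0],"turn":0,"jaw":-1}

```text
time: 1.43
tool_pos: [0.4862, 0.4895, 0.704]
tcp_rot: [-0.505, -3.1, 0.001]
wrist_force: [-0.2, 0.8, 0.6]
width: -0.002
grip_force: 0.0
```

Call:
drive_tool:
  increments:
    - {"delta_pos":[-38,-7,0],"turn":0,"jaw":-1}
    - {"delta_pos":[-35,-20,0],"turn":0,"jaw":-1}
    - {"delta_pos":[-18,-37,0],"turn":0,"jaw":-1}
    - {"delta_pos":[-18,-37,0],"turn":0,"jaw":-1}
    - {"delta_pos":[-18,-37,0],"turn":0,"jaw":-1}
    - {"delta_pos":[-18,-37,0],"turn":0,"jaw":-1}
    - {"delta_pos":[-18,-37,0],"turn":0,"jaw":-1}
    - {"delta_pos":[-18,-37,0],"turn":0,"jaw":-1}

```text
time: 2.1
tool_pos: [0.5773, 0.1951, 0.7041]
tcp_rot: [-0.505, -3.1, 0.001]
wrist_force: [1.4, 0.3, -0.0]
width: -0.0
grip_force: 0.0
```

Call:
drive_tool:
  increments:
    - {"delta_pos":[-18,-37,0],"turn":0,"jaw":-1}
    - {"delta_pos":[-18,-37,0],"turn":0,"jaw":-1}
    - {"delta_pos":[-18,-37,0],"turn":0,"jaw":-1}
    - {"delta_pos":[-18,-37,0],"turn":0,"jaw":-1}
    - {"delta_pos":[-18,-37,0],"turn":0,"jaw":-1}
    - {"delta_pos":[-18,-37,0],"turn":0,"jaw":-1}
    - {"delta_pos":[0,0,0],"turn":0.12,"jaw":-1}
    - {"delta_pos":[0,0,0],"turn":0.12,"jaw":-1}

```text
time: 2.77
tool_pos: [0.6097, -0.0509, 0.7033]
tcp_rot: [-0.887, -3.012, 0.001]
wrist_force: [-0.3, -0.3, 0.9]
width: -0.0
grip_force: 0.0
```

Call:
drive_tool:
  increments:
    - {"delta_pos":[0,0,20],"turn":0.12,"jaw":-1}
    - {"delta_pos":[0,0,30],"turn":0.12,"jaw":-1}
    - {"delta_pos":[0,0,30],"turn":0.12,"jaw":-1}
    - {"delta_pos":[0,0,30],"turn":0.12,"jaw":-1}
    - {"delta_pos":[0,0,30],"turn":0.12,"jaw":-1}
    - {"delta_pos":[0,0,30],"turn":0.12,"jaw":-1}
    - {"delta_pos":[0,0,30],"turn":0.12,"jaw":-1}
    - {"delta_pos":[0,0,30],"turn":0.1,"jaw":-1}

```text
time: 3.43
tool_pos: [0.6089, -0.0477, 0.4726]
tcp_rot: [-2.151, -2.289, 0.001]
wrist_force: [0.8, -0.4, -0.0]
width: 0.001
grip_force: 0.0
```

Run:
```python
from mv import *
show(); go([.617,-.051,.375])
```

```text
3.43 pos [ 0.6089 -0.0477  0.4726] F [ 0.8  -0.43 -0.05] w 0.001 yaz 0.062 z [-0.001  0.    -1.   ] q [-0.12  0.11  1.66 -0.    1.37 -0.18]
tool delta mm [-3.8  8.  97.6]
```

Call:
drive_tool:
  increments:
    - {"delta_pos":[-2,4,33],"turn":-0.01,"jaw":-1}
    - {"delta_pos":[-2,4,33],"turn":0,"jaw":-1}
    - {"delta_pos":[0,0,30],"turn":0,"jaw":-1}
    - {"delta_pos":[0,0,0],"turn":0,"jaw":-1}
    - {"delta_pos":[0,0,0],"turn":0,"jaw":-1}

```text
time: 3.85
tool_pos: [0.6166, -0.0511, 0.3761]
tcp_rot: [-2.13, -2.303, 0.006]
wrist_force: [0.1, -0.0, 0.9]
width: 0.001
grip_force: 0.0
```

Run:
```python
from mv import *
show(); x,m=st(); a=snap('top','top1');b=snap('side','side1')
tip=x['tool_pos']+m[:,2]*.173
for c in(a,b): print('tip proj',proj(c,tip))
T=cv2.imread('pics/top1.png');S_=cv2.imread('pics/side1.png')
o=np.zeros((600,800,3),np.uint8)
o[:600,:400]=cv2.resize(T[130:280,265:365],None,fx=4,fy=4,interpolation=cv2.INTER_CUBIC)
o[:600,400:800]=cv2.resize(S_[130:280,290:390],None,fx=4,fy=4,interpolation=cv2.INTER_CUBIC)
cv2.imwrite('pics/c4.png',o)
```

```text
3.85 pos [ 0.6166 -0.0511  0.3761] F [ 0.09 -0.    0.95] w 0.001 yaz 0.078 z [-0.006  0.001 -1.   ] q [-0.12  0.18  1.76  0.    1.21 -0.2 ]Traceback (most recent call last):
  File "<stdin>", line 4, in <module>
  File "h.py", line 14, in proj
    f=240/np.tan(np.radians(float(c['fovy']))/2); q=c['T'][:3,:3]@p+c['T'][:3,3]
                                                    ~^^^^^
KeyError: 'T'
```

Run:
```python
from mv import *
x,m=st(); a=ld('top1');b=ld('side1')
tip=x['tool_pos']+m[:,2]*.173
for c in(a,b): print('tip proj',proj(c,tip),'tcp',proj(c,x['tool_pos']))
T=cv2.imread('pics/top1.png');S_=cv2.imread('pics/side1.png')
o=np.zeros((600,800,3),np.uint8)
o[:600,:400]=cv2.resize(T[130:280,265:365],None,fx=4,fy=4,interpolation=cv2.INTER_CUBIC)
o[:600,400:800]=cv2.resize(S_[130:280,290:390],None,fx=4,fy=4,interpolation=cv2.INTER_CUBIC)
cv2.imwrite('pics/c4.png',o)
```

```text
tip proj [298.2315658  189.29406259] tcp [290.21696561 163.36094735]
tip proj [344.54458977 176.09483599] tcp [348.53667109  85.56442344]
```

View pics/c4.png

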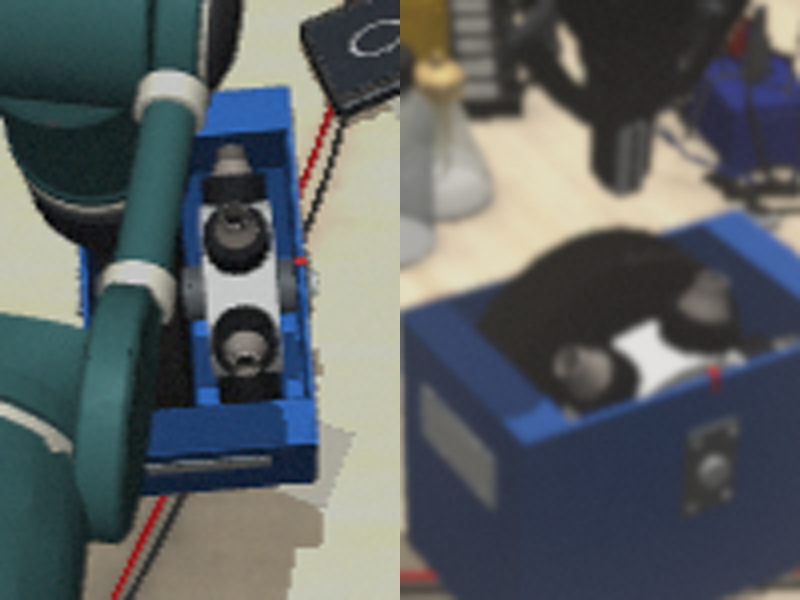

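The tip appears at side pixel (345,177), against a predicted (344.5,176), so the side calibration holds here. Now I'll move back 30 mm and feel for the tyre.

Call:
drive_tool:
  increments:
    - {"delta_pos":[0,-27,0],"turn":0,"jaw":-1}
    - {"delta_pos":[0,0,20],"turn":0,"jaw":-1}
    - {"delta_pos":[0,0,0],"turn":0,"jaw":-1}
    - {"delta_pos":[0,0,0],"turn":0,"jaw":-1}

```text
time: 4.28
tool_pos: [0.591, -0.0533, 0.3606]
tcp_rot: [2.132, 2.305, 0.002]
wrist_force: [0.4, -0.1, 0.2]
width: -0.001
grip_force: 0.0
```

Call:
drive_tool:
  increments:
    - {"delta_pos":[0,0,2],"turn":0,"jaw":-1}
    - {"delta_pos":[0,0,0],"turn":0,"jaw":-1}

```text
time: 4.45
tool_pos: [0.5916, -0.0533, 0.3584]
tcp_rot: [2.131, 2.305, 0.003]
wrist_force: [0.2, 0.9, 0.3]
width: -0.001
grip_force: 0.0
```

Call:
drive_tool:
  increments:
    - {"delta_pos":[0,0,2],"turn":0,"jaw":-1}
    - {"delta_pos":[0,0,0],"turn":0,"jaw":-1}

```text
time: 4.62
tool_pos: [0.5911, -0.0533, 0.3551]
tcp_rot: [2.133, 2.306, 0.001]
wrist_force: [0.1, -0.4, 0.2]
width: -0.003
grip_force: 0.0
```

Call:
drive_tool:
  increments:
    - {"delta_pos":[0,0,2],"turn":0,"jaw":-1}
    - {"delta_pos":[0,0,0],"turn":0,"jaw":-1}

```text
time: 4.78
tool_pos: [0.5907, -0.0533, 0.3523]
tcp_rot: [-2.133, -2.306, 0.001]
wrist_force: [-0.7, 0.1, 0.2]
width: 0.003
grip_force: 0.0
```

Call:
drive_tool:
  increments:
    - {"delta_pos":[0,0,2],"turn":0,"jaw":-1}
    - {"delta_pos":[0,0,0],"turn":0,"jaw":-1}

```text
time: 4.95
tool_pos: [0.5905, -0.0533, 0.3501]
tcp_rot: [-2.133, -2.306, 0.001]
wrist_force: [0.3, 0.7, 0.5]
width: -0.001
grip_force: 0.0
```

Call:
drive_tool:
  increments:
    - {"delta_pos":[0,0,1],"turn":0,"jaw":-1}
    - {"delta_pos":[0,0,0],"turn":0,"jaw":-1}

```text
time: 5.12
tool_pos: [0.5907, -0.0532, 0.3499]
tcp_rot: [-2.133, -2.306, 0.0]
wrist_force: [-1.5, 0.4, 2.2]
width: 0.002
grip_force: 1.4
```

Call:
drive_tool:
  increments:
    - {"delta_pos":[0,0,2],"turn":0,"jaw":-1}
    - {"delta_pos":[0,0,0],"turn":0,"jaw":-1}

```text
time: 5.28
tool_pos: [0.5907, -0.0532, 0.3483]
tcp_rot: [2.133, 2.306, 0.001]
wrist_force: [-2.9, 1.5, 6.9]
width: -0.003
grip_force: 3.4
```

Call:
drive_tool:
  increments:
    - {"delta_pos":[0,6,0],"turn":0,"jaw":-1}
    - {"delta_pos":[0,6,0],"turn":0,"jaw":-1}

```text
time: 5.45
tool_pos: [0.6028, -0.0522, 0.3492]
tcp_rot: [2.133, 2.306, 0.002]
wrist_force: [-1.9, 0.8, 9.5]
width: -0.001
grip_force: 4.5
```

Call:
drive_tool:
  increments:
    - {"delta_pos":[0,6,0],"turn":0,"jaw":-1}

```text
time: 5.53
tool_pos: [0.6092, -0.0517, 0.3497]
tcp_rot: [2.132, 2.305, 0.003]
wrist_force: [-2.3, 2.4, 8.3]
width: -0.003
grip_force: 4.4
```

Call:
drive_tool:
  increments:
    - {"delta_pos":[0,6,0],"turn":0,"jaw":-1}
    - {"delta_pos":[0,6,0],"turn":0,"jaw":-1}

```text
time: 5.7
tool_pos: [0.6215, -0.0508, 0.35]
tcp_rot: [2.131, 2.305, 0.003]
wrist_force: [-0.8, 0.7, 8.2]
width: -0.001
grip_force: 4.3
```

Call:
drive_tool:
  increments:
    - {"delta_pos":[0,6,0],"turn":0,"jaw":-1}
    - {"delta_pos":[0,6,0],"turn":0,"jaw":-1}

```text
time: 5.87
tool_pos: [0.6336, -0.05, 0.3498]
tcp_rot: [2.131, 2.304, 0.004]
wrist_force: [-0.4, -0.1, 6.5]
width: -0.004
grip_force: 2.9
```

Call:
drive_tool:
  increments:
    - {"delta_pos":[0,6,0],"turn":0,"jaw":-1}
    - {"delta_pos":[0,6,0],"turn":0,"jaw":-1}

```text
time: 6.03
tool_pos: [0.6452, -0.0491, 0.3487]
tcp_rot: [2.132, 2.305, 0.002]
wrist_force: [-0.0, -0.3, -0.2]
width: 0.002
grip_force: 0.0
```

Call:
drive_tool:
  increments:
    - {"delta_pos":[0,0,-8],"turn":0,"jaw":-1}
    - {"delta_pos":[0,-28,0],"turn":0,"jaw":-1}
    - {"delta_pos":[0,-28,0],"turn":0,"jaw":-1}
    - {"delta_pos":[0,0,7],"turn":0,"jaw":-1}
    - {"delta_pos":[0,0,0],"turn":0,"jaw":-1}
    - {"delta_pos":[0,0,0],"turn":0,"jaw":-1}

```text
time: 6.53
tool_pos: [0.5883, -0.0534, 0.3493]
tcp_rot: [-2.133, -2.306, 0.0]
wrist_force: [-3.1, 0.5, 5.7]
width: -0.002
grip_force: 3.2
```

Run:
```python
from mv import *
show()
a=snap('top','top2');b=snap('side','side2')
T=cv2.imread('pics/top2.png');S_=cv2.imread('pics/side2.png')
o=np.zeros((600,800,3),np.uint8)
o[:600,:400]=cv2.resize(T[130:280,265:365],None,fx=4,fy=4,interpolation=cv2.INTER_CUBIC)
o[:600,400:800]=cv2.resize(S_[130:280,290:390],None,fx=4,fy=4,interpolation=cv2.INTER_CUBIC)
cv2.imwrite('pics/c5.png',o)
```

```text
6.53 pos [ 0.5883 -0.0534  0.3493] F [-3.12  0.52  5.75] w -0.002 yaz 0.078 z [-0.001  0.    -1.   ] q [-0.13  0.15  1.85  0.    1.15 -0.21]
```

View pics/c5.png

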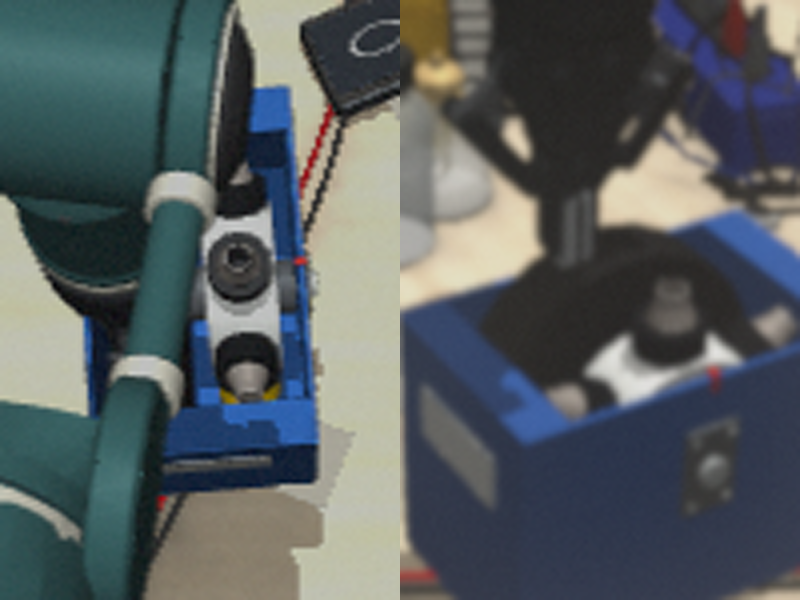

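A black cup is now near the top, at top-crop (238,262). The next is at (248,375), and a yellow edge shows beneath it at (250,395). The yellow cup is therefore about 120° back and I'm turning the right way.

Call:
drive_tool:
  increments:
    - {"delta_pos":[0,6,0.5],"turn":0,"jaw":-1}
    - {"delta_pos":[0,6,0],"turn":0,"jaw":-1}

```text
time: 6.8
tool_pos: [0.6015, -0.0523, 0.3501]
tcp_rot: [2.133, 2.305, 0.002]
wrist_force: [-2.5, 1.3, 9.6]
width: -0.003
grip_force: 5.0
```

Call:
drive_tool:
  increments:
    - {"delta_pos":[0,6,0],"turn":0,"jaw":-1}
    - {"delta_pos":[0,6,0],"turn":0,"jaw":-1}

```text
time: 6.97
tool_pos: [0.6143, -0.0513, 0.3508]
tcp_rot: [2.131, 2.304, 0.005]
wrist_force: [-2.1, 1.3, 8.8]
width: 0.002
grip_force: 4.5
```

Call:
drive_tool:
  increments:
    - {"delta_pos":[0,6,0],"turn":0,"jaw":-1}
    - {"delta_pos":[0,6,0],"turn":0,"jaw":-1}

```text
time: 7.13
tool_pos: [0.6264, -0.0504, 0.3508]
tcp_rot: [2.131, 2.304, 0.005]
wrist_force: [-0.3, 1.3, 7.7]
width: -0.001
grip_force: 3.9
```

Call:
drive_tool:
  increments:
    - {"delta_pos":[0,6,0],"turn":0,"jaw":-1}
    - {"delta_pos":[0,6,0],"turn":0,"jaw":-1}

```text
time: 7.3
tool_pos: [0.6383, -0.0496, 0.3502]
tcp_rot: [2.131, 2.304, 0.004]
wrist_force: [-0.9, 0.7, 4.8]
width: -0.004
grip_force: 2.2
```

Call:
drive_tool:
  increments:
    - {"delta_pos":[0,0,-8],"turn":0,"jaw":-1}
    - {"delta_pos":[0,-27,0],"turn":0,"jaw":-1}
    - {"delta_pos":[0,-27,0],"turn":0,"jaw":-1}
    - {"delta_pos":[0,0,6],"turn":0,"jaw":-1}
    - {"delta_pos":[0,0,0],"turn":0,"jaw":-1}
    - {"delta_pos":[0,0,0],"turn":0,"jaw":-1}

```text
time: 7.8
tool_pos: [0.5829, -0.0539, 0.3501]
tcp_rot: [-2.133, -2.306, -0.0]
wrist_force: [1.1, 0.0, -0.5]
width: -0.001
grip_force: 0.0
```

```bash
cat > yel.py <<'E'
from mv import *
from scipy.ndimage import label
def yel():
    x,m=st();
    for n,(r0,r1,c0,c1) in (('top',(150,262,305,350)),('side',(165,265,290,405))):
        c=bot.read_camera(n); h=cv2.cvtColor(c['pixels'],cv2.COLOR_RGB2HSV)[r0:r1,c0:c1]
        k=(h[...,0]>20)&(h[...,0]<36)&(h[...,1]>140)&(h[...,2]>60)
        l,nn=label(k)
        for i in range(1,nn+1):
            v,u=np.nonzero(l==i)
            if len(u)>4: print(n,len(u),'cent',u.mean()+c0,v.mean()+r0,'box',u.min()+c0,u.max()+c0,v.min()+r0,v.max()+r0)
    f=[.6195,-.079,.075]
    for a in range(-90,31,15):
        A=np.radians(a);w=W(f,(.065*np.sin(A),-.026,.1+.065*np.cos(A)));print(a,[np.round(proj(q,w),1).tolist() for q in(t,s)])
E
python3 -c "
from yel import *
show();yel()"
```

```text
7.8 pos [ 0.5829 -0.0539  0.3501] F [ 1.11  0.02 -0.55] w -0.001 yaz 0.078 z [ 0.  0. -1.] q [-0.13  0.14  1.86  0.    1.15 -0.21]
top 153 cent 326.6470588235294 224.77124183006538 box 319 334 220 230
-90 [[327.5, 227.9], [328.5, 246.3]]
-75 [[327.3, 225.5], [329.7, 238.8]]
-60 [[326.9, 221.3], [332.8, 231.1]]
-45 [[326.3, 215.5], [337.7, 223.6]]
-30 [[325.7, 208.4], [344.0, 217.0]]
-15 [[325.1, 200.7], [351.2, 211.8]]
0 [[324.4, 193.0], [358.7, 208.3]]
15 [[323.9, 185.8], [365.9, 206.9]]
30 [[323.4, 179.8], [372.3, 207.6]]
```

Call:
drive_tool:
  increments:
    - {"delta_pos":[0,0,2],"turn":0,"jaw":-1}
    - {"delta_pos":[0,0,0],"turn":0,"jaw":-1}

```text
time: 8.07
tool_pos: [0.5833, -0.0539, 0.348]
tcp_rot: [2.133, 2.306, 0.0]
wrist_force: [-0.6, 0.4, -0.1]
width: 0.001
grip_force: 0.1
```

Call:
drive_tool:
  increments:
    - {"delta_pos":[0,0,1.5],"turn":0,"jaw":-1}
    - {"delta_pos":[0,0,0],"turn":0,"jaw":-1}

```text
time: 8.23
tool_pos: [0.5832, -0.0538, 0.3472]
tcp_rot: [2.133, 2.306, 0.001]
wrist_force: [-1.0, 1.0, 4.5]
width: 0.001
grip_force: 2.0
```

Call:
drive_tool:
  increments:
    - {"delta_pos":[0,6,1],"turn":0,"jaw":-1}
    - {"delta_pos":[0,6,0],"turn":0,"jaw":-1}

```text
time: 8.4
tool_pos: [0.5947, -0.0528, 0.347]
tcp_rot: [-2.133, -2.306, 0.0]
wrist_force: [-3.3, 0.6, 11.2]
width: -0.001
grip_force: 5.8
```

Call:
drive_tool:
  increments:
    - {"delta_pos":[0,6,0],"turn":0,"jaw":-1}
    - {"delta_pos":[0,6,0],"turn":0,"jaw":-1}

```text
time: 8.57
tool_pos: [0.6078, -0.0519, 0.3484]
tcp_rot: [2.131, 2.304, 0.004]
wrist_force: [-1.8, 0.7, 11.3]
width: -0.002
grip_force: 5.4
```

Call:
drive_tool:
  increments:
    - {"delta_pos":[0,6,0],"turn":0,"jaw":-1}
    - {"delta_pos":[0,6,0],"turn":0,"jaw":-1}

```text
time: 8.73
tool_pos: [0.62, -0.051, 0.3486]
tcp_rot: [2.131, 2.304, 0.005]
wrist_force: [-0.7, 0.1, 9.2]
width: -0.001
grip_force: 4.7
```

Call:
drive_tool:
  increments:
    - {"delta_pos":[0,6,0.5],"turn":0,"jaw":-1}
    - {"delta_pos":[0,6,0.5],"turn":0,"jaw":-1}

```text
time: 8.9
tool_pos: [0.6321, -0.0501, 0.3476]
tcp_rot: [2.13, 2.303, 0.005]
wrist_force: [-0.1, -0.1, 8.0]
width: -0.001
grip_force: 4.3
```

Call:
drive_tool:
  increments:
    - {"delta_pos":[0,4,0.5],"turn":0,"jaw":-1}
    - {"delta_pos":[0,0,-8],"turn":0,"jaw":-1}

```text
time: 9.07
tool_pos: [0.6356, -0.0498, 0.3524]
tcp_rot: [2.132, 2.306, 0.001]
wrist_force: [0.6, -0.5, 0.0]
width: 0.0
grip_force: 0.0
```

```bash
python3 -c "
from yel import *
show();yel()" | head -4
```

```text
9.07 pos [ 0.6356 -0.0498  0.3524] F [ 0.57 -0.5   0.03] w 0.0 yaz 0.078 z [ 0.002 -0.    -1.   ] q [-0.12  0.23  1.74 -0.    1.17 -0.2 ]
top 239 cent 325.69874476987445 214.52719665271968 box 318 334 206 223
side 261 cent 338.95402298850576 223.06130268199234 box 330 349 214 231
-90 [[327.5, 227.9], [328.5, 246.3]]
```

Call:
drive_tool:
  increments:
    - {"delta_pos":[0,-24,0],"turn":0,"jaw":-1}
    - {"delta_pos":[0,-24,0],"turn":0,"jaw":-1}
    - {"delta_pos":[0,0,3],"turn":0,"jaw":-1}
    - {"delta_pos":[0,0,0],"turn":0,"jaw":-1}
    - {"delta_pos":[0,0,0],"turn":0,"jaw":-1}

```text
time: 9.58
tool_pos: [0.5865, -0.0536, 0.3487]
tcp_rot: [-2.133, -2.306, 0.0]
wrist_force: [0.1, -0.3, 0.4]
width: 0.003
grip_force: 0.0
```

Call:
drive_tool:
  increments:
    - {"delta_pos":[0,0,2],"turn":0,"jaw":-1}
    - {"delta_pos":[0,0,0],"turn":0,"jaw":-1}

```text
time: 9.75
tool_pos: [0.5873, -0.0535, 0.3469]
tcp_rot: [-2.133, -2.306, -0.0]
wrist_force: [-0.2, -0.6, -1.1]
width: -0.0
grip_force: 0.0
```

Call:
drive_tool:
  increments:
    - {"delta_pos":[0,0,2],"turn":0,"jaw":-1}
    - {"delta_pos":[0,0,0],"turn":0,"jaw":-1}

```text
time: 9.92
tool_pos: [0.5873, -0.0535, 0.3455]
tcp_rot: [2.133, 2.306, 0.001]
wrist_force: [-0.6, 0.8, 4.1]
width: 0.0
grip_force: 1.9
```

Call:
drive_tool:
  increments:
    - {"delta_pos":[0,0,1.5],"turn":0,"jaw":-1}
    - {"delta_pos":[0,0,0],"turn":0,"jaw":-1}

```text
time: 10.08
tool_pos: [0.5873, -0.0535, 0.3446]
tcp_rot: [2.132, 2.306, 0.002]
wrist_force: [-1.2, 0.5, 5.8]
width: -0.001
grip_force: 2.9
```

Call:
drive_tool:
  increments:
    - {"delta_pos":[0,6,0.5],"turn":0,"jaw":-1}
    - {"delta_pos":[0,6,0],"turn":0,"jaw":-1}

```text
time: 10.25
tool_pos: [0.5988, -0.0525, 0.3448]
tcp_rot: [2.133, 2.306, 0.001]
wrist_force: [-2.8, 0.7, 11.5]
width: 0.003
grip_force: 5.6
```

Call:
drive_tool:
  increments:
    - {"delta_pos":[0,6,0],"turn":0,"jaw":-1}
    - {"delta_pos":[0,6,0],"turn":0,"jaw":-1}

```text
time: 10.42
tool_pos: [0.6117, -0.0516, 0.3458]
tcp_rot: [2.131, 2.304, 0.004]
wrist_force: [-1.5, 1.0, 9.7]
width: -0.0
grip_force: 4.9
```

Call:
drive_tool:
  increments:
    - {"delta_pos":[0,6,0],"turn":0,"jaw":-1}
    - {"delta_pos":[0,6,0],"turn":0,"jaw":-1}

```text
time: 10.58
tool_pos: [0.6238, -0.0507, 0.3457]
tcp_rot: [2.131, 2.304, 0.004]
wrist_force: [0.1, 0.7, 8.5]
width: 0.001
grip_force: 4.1
```

```bash
python3 -c "
from yel import *
show();yel()" | head -4
```

```text
10.58 pos [ 0.6238 -0.0507  0.3457] F [0.12 0.67 8.45] w 0.001 yaz 0.078 z [ 0.004 -0.    -1.   ] q [-0.12  0.21  1.78  0.    1.15 -0.2 ]
top 210 cent 324.62380952380954 202.45238095238096 box 317 332 195 210
side 278 cent 351.05395683453236 214.17985611510792 box 341 360 206 223
-90 [[327.5, 227.9], [328.5, 246.3]]
```

Call:
drive_tool:
  increments:
    - {"delta_pos":[0,6,0.5],"turn":0,"jaw":-1}
    - {"delta_pos":[0,6,0.5],"turn":0,"jaw":-1}

```text
time: 10.85
tool_pos: [0.6356, -0.0499, 0.3445]
tcp_rot: [2.131, 2.304, 0.004]
wrist_force: [0.3, 0.7, 6.3]
width: -0.002
grip_force: 3.4
```

Call:
drive_tool:
  increments:
    - {"delta_pos":[0,5,0.5],"turn":0,"jaw":-1}
    - {"delta_pos":[0,0,0],"turn":0,"jaw":-1}

```text
time: 11.02
tool_pos: [0.6413, -0.0495, 0.3435]
tcp_rot: [2.13, 2.304, 0.005]
wrist_force: [2.8, -0.6, 5.5]
width: 0.001
grip_force: 3.0
```

Call:
drive_tool:
  increments:
    - {"delta_pos":[0,0,-12],"turn":0,"jaw":-1}
    - {"delta_pos":[0,0,0],"turn":0,"jaw":-1}

```text
time: 11.18
tool_pos: [0.6402, -0.0495, 0.3558]
tcp_rot: [2.132, 2.305, 0.002]
wrist_force: [1.4, -0.2, -0.1]
width: 0.001
grip_force: 0.0
```

```bash
python3 -c "
from yel import *
show();yel()"; python3 -c "
from fit import *
f=[.6195,-.079,.075]
for c in (t,s):
  A=0;print([np.round(proj(c,W(f,(.065*np.sin(np.radians(a)),-.026,.1+.065*np.cos(np.radians(a)))))).tolist() for a in(-10,-5,0,5)])"
```

```text
11.18 pos [ 0.6402 -0.0495  0.3558] F [ 1.41 -0.22 -0.09] w 0.001 yaz 0.078 z [ 0.002 -0.    -1.   ] q [-0.12  0.24  1.73 -0.    1.17 -0.19]
top 219 cent 324.26027397260276 195.83561643835617 box 317 332 188 204
side 259 cent 357.1969111969112 210.95752895752895 box 347 367 204 219
-90 [[327.5, 227.9], [328.5, 246.3]]
-75 [[327.3, 225.5], [329.7, 238.8]]
-60 [[326.9, 221.3], [332.8, 231.1]]
-45 [[326.3, 215.5], [337.7, 223.6]]
-30 [[325.7, 208.4], [344.0, 217.0]]
-15 [[325.1, 200.7], [351.2, 211.8]]
0 [[324.4, 193.0], [358.7, 208.3]]
15 [[323.9, 185.8], [365.9, 206.9]]
30 [[323.4, 179.8], [372.3, 207.6]]
[[325.0, 198.0], [325.0, 196.0], [324.0, 193.0], [324.0, 191.0]]
[[354.0, 210.0], [356.0, 209.0], [359.0, 208.0], [361.0, 208.0]]
```

Run:
```python
from h import *
from fit import W,t,s
f=[.6195,-.079,.075]
for c,n,(r0,r1,c0,c1) in ((t,'top',(180,210,330,350)),(s,'side',(205,240,355,382))):
    i=cv2.imread(f'pics/{n}0.png')[r0:r1,c0:c1].astype(int); k=(i[...,2]>110)&(i[...,2]>1.8*i[...,1])&(i[...,2]>1.8*i[...,0])
    v,u=np.nonzero(k);print(n,len(u),u.mean()+c0,v.mean()+r0,'box',u.min()+c0,u.max()+c0,v.min()+r0,v.max()+r0,[np.round(proj(c,W(f,(x,-.062,.152))),1).tolist() for x in(-.005,0,.005)])
# full-frame bias: fit cup rim circle projected, mean of ring pixels
c=None
S=cv2.imread('pics/side0.png')
a=snap('top','top3');b=snap('side','side3')
T=cv2.imread('pics/top3.png');S_=cv2.imread('pics/side3.png')
o=np.zeros((480,800,3),np.uint8)
o[:480,:320]=cv2.resize(T[165:225,305:345],None,fx=8,fy=8,interpolation=cv2.INTER_CUBIC)
o[:480,320:800]=cv2.resize(S_[180:240,330:390],None,fx=8,fy=8,interpolation=cv2.INTER_CUBIC)
cv2.imwrite('pics/c6.png',o)
```

```text
top 4 340.0 194.75 box 339 341 194 195 [[341.1, 195.3], [340.9, 193.1], [340.7, 191.0]]
side 2 368.0 222.5 box 368 368 222 223 [[367.2, 224.2], [369.4, 223.5], [371.6, 222.7]]
```

View pics/c6.png

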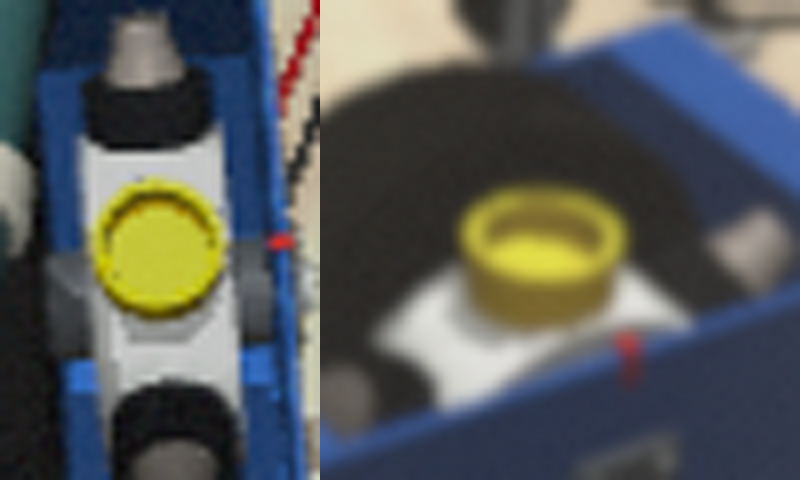

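The yellow cup stands at the top, at top (324.7,195.6) and side (357.9,209.4). It is in line with the red mark on the box wall to within 1–2°, and the finger is clear. Next is the nozzle.

Run:
```python
from mv import *
print('neck side',atz(s,*M(685,62),.027),'foot side',atz(s,*M(679,125),.006), atz(s,*M(679,151),.0))
i=cv2.imread('pics/side0.png')[350:400,325:385].astype(int).sum(2)
v,u=np.nonzero(i<330);print(len(u),u.min()+325,u.max()+325,v.min()+350,v.max()+350,u.mean()+325)
i=cv2.imread('pics/top0.png')[245:280,400:440].astype(int).sum(2)
v,u=np.nonzero(i<330);print(len(u),u.min()+400,u.max()+400,v.min()+245,v.max()+245,u.mean()+400,v.mean()+245)
print('top',atz(t,*N(617,155),.012),atz(t,*N(617,155-12.6),.012))
print('cup tri',tri(t,(324.75,195.6),s,(357.9,209.4)),'top',atz(t,324.75,195.6,.165),'top corr',atz(t,324.75,193.6,.165),'side',atz(s,357.9,209.4,.165))
show();go([.489,-.335,.40])
```

```text
neck side [ 0.49396496 -0.32734147  0.027     ] foot side [ 0.48902583 -0.33433702  0.006     ] [ 0.4865732  -0.33925271  0.        ]
167 347 359 366 383 353.3832335329341
70 413 423 257 266 417.8857142857143 261.9142857142857
top [ 0.48756512 -0.3274926   0.012     ] [ 0.49193426 -0.3276534   0.012     ]
cup tri (array([ 0.61732413, -0.10618704,  0.16415384]), np.float64(0.003130758002197895)) top [ 0.61561666 -0.10560077  0.165     ] top corr [ 0.62010013 -0.10561959  0.165     ] side [ 0.61830367 -0.10746067  0.165     ]
11.38 pos [ 0.6391 -0.0494  0.3532] F [ 0.2  -0.6   0.19] w -0.001 yaz 0.078 z [-0.001  0.    -1.   ] q [-0.12  0.24  1.73 -0.    1.17 -0.19]
tool delta mm [-273.  -172.   -46.7]
```

Call:
drive_tool:
  increments:
    - {"delta_pos":[0,0,-35],"turn":0,"jaw":-1}
    - {"delta_pos":[0,0,-35],"turn":0,"jaw":-1}
    - {"delta_pos":[-34,-21.5,0],"turn":0,"jaw":-1}
    - {"delta_pos":[-34,-21.5,0],"turn":0,"jaw":-1}
    - {"delta_pos":[-34,-21.5,0],"turn":0,"jaw":0.2}
    - {"delta_pos":[-34,-21.5,0],"turn":0,"jaw":0.2}
    - {"delta_pos":[-34,-21.5,0],"turn":0,"jaw":0.2}
    - {"delta_pos":[-34,-21.5,0],"turn":0,"jaw":0.2}

```text
time: 12.05
tool_pos: [0.5253, -0.2641, 0.423]
tcp_rot: [-2.132, -2.306, 0.0]
wrist_force: [-0.1, -1.3, -0.2]
width: 0.569
grip_force: 0.0
```

Call:
drive_tool:
  increments:
    - {"delta_pos":[-34,-21.5,0],"turn":0,"jaw":0.2}
    - {"delta_pos":[-32,-21,0],"turn":0,"jaw":0.2}
    - {"delta_pos":[0,0,20],"turn":-0.12,"jaw":0.2}
    - {"delta_pos":[0,0,20],"turn":-0.12,"jaw":0.2}
    - {"delta_pos":[0,0,20],"turn":-0.12,"jaw":0.2}
    - {"delta_pos":[0,0,20],"turn":-0.12,"jaw":0.2}
    - {"delta_pos":[0,0,20],"turn":-0.12,"jaw":0.2}
    - {"delta_pos":[0,0,20],"turn":-0.12,"jaw":0.2}

```text
time: 12.72
tool_pos: [0.489, -0.3318, 0.302]
tcp_rot: [-1.175, -2.912, -0.001]
wrist_force: [0.4, -0.1, -0.3]
width: 0.601
grip_force: 0.0
```

Call:
drive_tool:
  increments:
    - {"delta_pos":[0,0,20],"turn":-0.12,"jaw":0.2}
    - {"delta_pos":[0,0,20],"turn":-0.12,"jaw":0.2}
    - {"delta_pos":[0,0,0],"turn":-0.12,"jaw":0.2}
    - {"delta_pos":[0,0,0],"turn":-0.12,"jaw":0.2}
    - {"delta_pos":[0,0,0],"turn":-0.12,"jaw":0.2}
    - {"delta_pos":[0,0,0],"turn":-0.12,"jaw":0.2}
    - {"delta_pos":[0,0,0],"turn":-0.12,"jaw":0.2}
    - {"delta_pos":[0,0,0],"turn":0,"jaw":0.2}

```text
time: 13.38
tool_pos: [0.4892, -0.3317, 0.263]
tcp_rot: [0.11, -3.138, -0.001]
wrist_force: [-0.5, 0.4, 0.3]
width: 0.597
grip_force: 0.0
```

Run:
```python
from mv import *
show();go([.490,-.330,.24])
b=snap('side','side4');a=snap('top','top4')
x,m=st();tip=x['tool_pos']+m[:,2]*.167;print('tip',proj(s,tip),proj(t,tip))
S_=cv2.imread('pics/side4.png');T=cv2.imread('pics/top4.png')
o=np.zeros((600,800,3),np.uint8)
o[:480,:480]=cv2.resize(S_[310:390,313:393],None,fx=6,fy=6,interpolation=cv2.INTER_CUBIC)
o[:400,480:800]=cv2.resize(T[215:295,385:449],None,fx=5,fy=5,interpolation=cv2.INTER_CUBIC)
cv2.imwrite('pics/c7.png',o)
```

```text
13.38 pos [ 0.4892 -0.3317  0.263 ] F [-0.45  0.38  0.28] w 0.597 yaz 1.641 z [-0.001  0.001 -1.   ] q [-0.64  0.23  1.92 -0.    0.99 -2.28]
tool delta mm [-1.   1.6 23. ]
tip [356.19212049 341.42455688] [426.44692585 256.75598904]
```

View pics/c7.png

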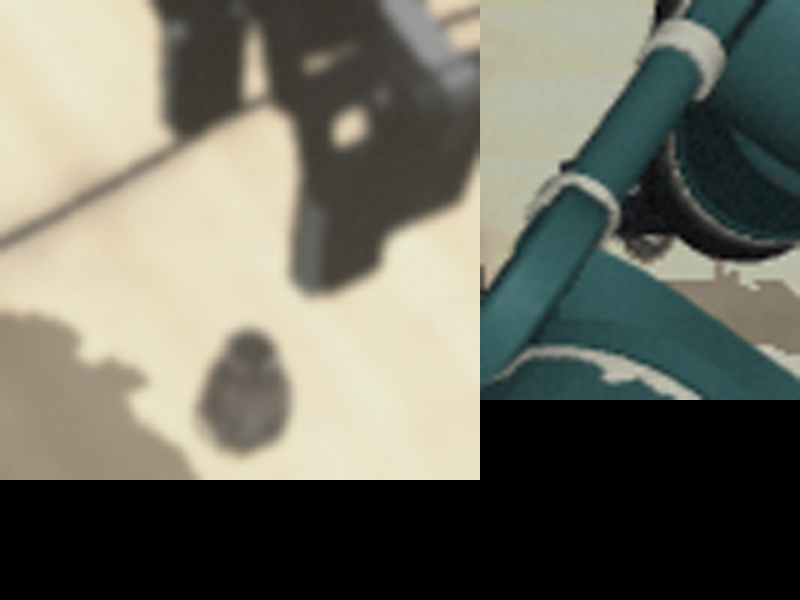

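The fingertips are at side (346,331) and (369,357), straddling the nozzle (neck at (354.7,367.5)) once I drop down. I'll first grip lightly across y to centre it.

Call:
drive_tool:
  increments:
    - {"delta_pos":[-1,1.5,25],"turn":0,"jaw":0.2}
    - {"delta_pos":[0,0,25],"turn":0,"jaw":0.2}
    - {"delta_pos":[0,0,20],"turn":0,"jaw":0.2}
    - {"delta_pos":[0,0,5],"turn":0,"jaw":0.2}
    - {"delta_pos":[0,0,0],"turn":0,"jaw":0}
    - {"delta_pos":[0,0,0],"turn":0,"jaw":-0.2}
    - {"delta_pos":[0,0,0],"turn":0,"jaw":-0.35}
    - {"delta_pos":[0,0,0],"turn":0,"jaw":-0.5}
  grip_force: 20

```text
time: 14.15
tool_pos: [0.4913, -0.331, 0.1905]
tcp_rot: [-0.105, 3.137, -0.003]
wrist_force: [0.8, 0.5, 0.1]
width: 0.25
grip_force: 0.2
```

Call:
drive_tool:
  increments:
    - {"delta_pos":[0,0,0],"turn":0,"jaw":-0.6}
    - {"delta_pos":[0,0,0],"turn":0,"jaw":-0.7}
    - {"delta_pos":[0,0,0],"turn":0,"jaw":-0.8}
    - {"delta_pos":[0,0,0],"turn":0,"jaw":-0.8}

```text
time: 14.48
tool_pos: [0.4913, -0.331, 0.1905]
tcp_rot: [-0.105, 3.137, -0.003]
wrist_force: [-0.3, 0.8, 6.1]
width: 0.211
grip_force: 19.9
```

Call:
drive_tool:
  increments:
    - {"delta_pos":[0,0,0],"turn":0,"jaw":0.2}
    - {"delta_pos":[0,0,0],"turn":0,"jaw":0.2}
    - {"delta_pos":[0,0,-6],"turn":0,"jaw":0.2}
    - {"delta_pos":[0,0,0],"turn":0.12,"jaw":0.2}
    - {"delta_pos":[0,0,0],"turn":0.12,"jaw":0.2}
    - {"delta_pos":[0,0,0],"turn":0.12,"jaw":0.2}
    - {"delta_pos":[0,0,0],"turn":0.12,"jaw":0.2}
    - {"delta_pos":[0,0,0],"turn":0.12,"jaw":0.2}

```text
time: 15.15
tool_pos: [0.4903, -0.3304, 0.1948]
tcp_rot: [-0.836, -3.028, -0.0]
wrist_force: [0.3, 0.2, -0.5]
width: 0.603
grip_force: 0.0
```

Call:
drive_tool:
  increments:
    - {"delta_pos":[0,0,0],"turn":0.12,"jaw":0.2}
    - {"delta_pos":[0,0,0],"turn":0.12,"jaw":0.2}
    - {"delta_pos":[0,0,0],"turn":0.12,"jaw":0.2}
    - {"delta_pos":[0,0,0],"turn":0.12,"jaw":0.2}
    - {"delta_pos":[0,0,0],"turn":0.12,"jaw":0.2}
    - {"delta_pos":[0,0,0],"turn":0.12,"jaw":0.2}
    - {"delta_pos":[0,0,0],"turn":0.12,"jaw":0.2}
    - {"delta_pos":[0,0,0],"turn":0.12,"jaw":0.2}

```text
time: 15.82
tool_pos: [0.4904, -0.3304, 0.1948]
tcp_rot: [-2.14, -2.3, 0.0]
wrist_force: [-0.1, -0.3, -0.8]
width: 0.599
grip_force: 0.0
```

Call:
drive_tool:
  increments:
    - {"delta_pos":[0,0,9],"turn":0,"jaw":0.2}
    - {"delta_pos":[0,0,0],"turn":0,"jaw":0}
    - {"delta_pos":[0,0,0],"turn":0,"jaw":-0.2}
    - {"delta_pos":[0,0,0],"turn":0,"jaw":-0.4}

```text
time: 16.15
tool_pos: [0.4902, -0.3303, 0.1852]
tcp_rot: [-2.13, -2.308, 0.0]
wrist_force: [-0.7, -0.1, -0.1]
width: 0.303
grip_force: 0.0
```

Call:
drive_tool:
  increments:
    - {"delta_pos":[0,0,0],"turn":0,"jaw":-0.5}
    - {"delta_pos":[0,0,0],"turn":0,"jaw":-0.6}
    - {"delta_pos":[0,0,0],"turn":0,"jaw":-0.7}
    - {"delta_pos":[0,0,0],"turn":0,"jaw":-0.9}
    - {"delta_pos":[0,0,0],"turn":0,"jaw":-0.9}
  grip_force: 25

```text
time: 16.57
tool_pos: [0.4905, -0.3304, 0.1857]
tcp_rot: [2.133, 2.307, 0.0]
wrist_force: [-0.7, -0.2, 0.2]
width: 0.233
grip_force: 23.7
```

```bash
python3 -c "
from mv import *
show()"
```

```text
16.57 pos [ 0.4905 -0.3304  0.1857] F [-0.75 -0.23  0.22] w 0.233 yaz 0.078 z [ 0. -0. -1.] q [-0.63  0.33  1.96 -0.    0.85 -0.71]
```

Call:
drive_tool:
  increments:
    - {"delta_pos":[0,0,-20],"turn":0,"jaw":-0.9}
    - {"delta_pos":[0,0,-35],"turn":0,"jaw":-0.9}
    - {"delta_pos":[0,0,-40],"turn":0,"jaw":-0.9}
    - {"delta_pos":[0,0,-40],"turn":0,"jaw":-0.9}
    - {"delta_pos":[0,0,-40],"turn":0,"jaw":-0.9}
    - {"delta_pos":[0,0,-40],"turn":0,"jaw":-0.9}
    - {"delta_pos":[0,0,0],"turn":0,"jaw":-0.9}
    - {"delta_pos":[0,0,0],"turn":0,"jaw":-0.9}

```text
time: 17.23
tool_pos: [0.4914, -0.331, 0.4052]
tcp_rot: [2.127, 2.3, 0.001]
wrist_force: [0.2, 0.3, -1.4]
width: 0.233
grip_force: 23.8
```

```bash
python3 -c "
from mv import *
show();go([.6183,-.1065,.4])
print(atz(s,357.4,208,.165))"
```

```text
17.23 pos [ 0.4914 -0.331   0.4052] F [ 0.24  0.27 -1.43] w 0.233 yaz 0.078 z [ 0.007 -0.005 -1.   ] q [-0.63  0.11  1.79 -0.    1.24 -0.71]
tool delta mm [214.  144.1   5. ]
[ 0.61990111 -0.10285894  0.165     ]
```

Call:
drive_tool:
  increments:
    - {"delta_pos":[27,18,0],"turn":0,"jaw":-0.9}
    - {"delta_pos":[27,18,0],"turn":0,"jaw":-0.9}
    - {"delta_pos":[27,18,0],"turn":0,"jaw":-0.9}
    - {"delta_pos":[27,18,0],"turn":0,"jaw":-0.9}
    - {"delta_pos":[27,18,0],"turn":0,"jaw":-0.9}
    - {"delta_pos":[27,18,0],"turn":0,"jaw":-0.9}
    - {"delta_pos":[27,18,0],"turn":0,"jaw":-0.9}
    - {"delta_pos":[27,18,0],"turn":0,"jaw":-0.9}

```text
time: 17.9
tool_pos: [0.6171, -0.1022, 0.3981]
tcp_rot: [-2.131, -2.304, 0.003]
wrist_force: [0.2, -0.7, -0.3]
width: 0.232
grip_force: 23.8
```

Call:
drive_tool:
  increments:
    - {"delta_pos":[0,0,20],"turn":0,"jaw":-0.9}
    - {"delta_pos":[0,0,5],"turn":0,"jaw":-0.9}
    - {"delta_pos":[0,0,0],"turn":0,"jaw":-0.9}
    - {"delta_pos":[0,0,0],"turn":0,"jaw":-0.9}
    - {"delta_pos":[0,0,0],"turn":0,"jaw":-0.9}

```text
time: 18.32
tool_pos: [0.6168, -0.1048, 0.3755]
tcp_rot: [-2.134, -2.305, 0.001]
wrist_force: [0.2, 0.2, 0.7]
width: 0.232
grip_force: 23.8
```

Run:
```python
from mv import *
show();go([.619,-.105,.375])
b=snap('side','side5');a=snap('top','top5')
x,m=st();tip=x['tool_pos'].copy()
for z in (.1857,.1757,.1577): p=tip-[0,0,z];print(np.round(p,4),'nozzle proj',proj(s,p),proj(t,p))
S_=cv2.imread('pics/side5.png');T=cv2.imread('pics/top5.png')
o=np.zeros((600,800,3),np.uint8)
o[:600,:520]=cv2.resize(S_[175:235,330:382],None,fx=10,fy=10,interpolation=cv2.INTER_CUBIC)
o[:420,520:800]=cv2.resize(T[165:225,305:345],None,fx=7,fy=7,interpolation=cv2.INTER_CUBIC)
cv2.imwrite('pics/c8.png',o)
```

```text
18.32 pos [ 0.6168 -0.1048  0.3755] F [0.25 0.17 0.67] w 0.232 yaz 0.077 z [-0.001 -0.    -1.   ] q [-0.21  0.19  1.75 -0.    1.2  -0.28]
tool delta mm [-0.4  2.2  0.5]
[ 0.6171 -0.1049  0.1907] nozzle proj [357.44208163 197.16605836] [324.055519   191.85892308]
[ 0.6171 -0.1049  0.2007] nozzle proj [357.75868755 192.49485249] [323.90821351 190.61764723]
[ 0.6171 -0.1049  0.2187] nozzle proj [358.33996329 183.91870621] [323.63609785 188.32465326]
```

View pics/c8.png

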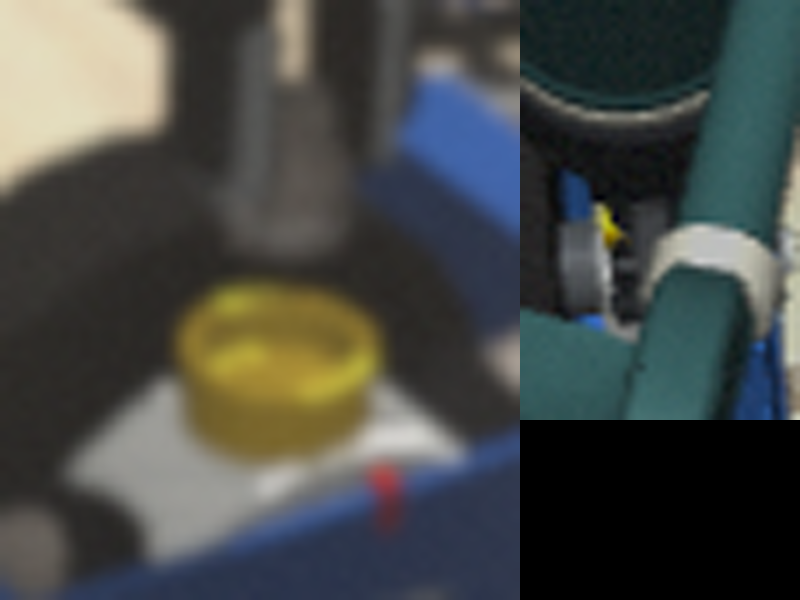

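Run:
```python
from mv import *
x,m=st()
for fu in (358.2,358.7):
    a=atz(s,fu,197.6,.1898);b=atz(s,358.0,208.9,.165);print('foot',np.round(a,4),'rim',np.round(b,4),'tool delta',np.round(m.T@(b-a)*1000,1))
```

```text
foot [ 0.6184 -0.1056  0.1898] rim [ 0.6193 -0.106   0.165 ] tool delta [-0.6  0.9 24.8]
foot [ 0.6192 -0.106   0.1898] rim [ 0.6193 -0.106   0.165 ] tool delta [-0.1  0.1 24.8]
```

Side view: nozzle foot centre is at (358.5,197.6) and cup rim centre at (358.0,208.9). Back-projected, they line up within 1 mm, so I'm lowering.

Call:
drive_tool:
  increments:
    - {"delta_pos":[0,0.5,10],"turn":0,"jaw":-0.9}
    - {"delta_pos":[0,0,10],"turn":0,"jaw":-0.9}
    - {"delta_pos":[0,0,2],"turn":0,"jaw":-0.9}
    - {"delta_pos":[0,0,0],"turn":0,"jaw":-0.9}
    - {"delta_pos":[0,0,0],"turn":0,"jaw":-0.9}

```text
time: 18.83
tool_pos: [0.6174, -0.1039, 0.3529]
tcp_rot: [-2.132, -2.305, 0.001]
wrist_force: [-0.8, -0.5, -0.7]
width: 0.233
grip_force: 23.8
```

Call:
drive_tool:
  increments:
    - {"delta_pos":[0,0,2],"turn":0,"jaw":-0.9}
    - {"delta_pos":[0,0,1],"turn":0,"jaw":-0.9}
    - {"delta_pos":[0,0,0],"turn":0,"jaw":-0.9}

```text
time: 19.08
tool_pos: [0.6177, -0.1038, 0.3507]
tcp_rot: [2.133, 2.306, 0.0]
wrist_force: [0.8, -0.0, -0.4]
width: 0.229
grip_force: 23.8
```

Call:
drive_tool:
  increments:
    - {"delta_pos":[0,0,2],"turn":0,"jaw":-0.9}
    - {"delta_pos":[0,0,0],"turn":0,"jaw":-0.9}

```text
time: 19.25
tool_pos: [0.6177, -0.1038, 0.3485]
tcp_rot: [-2.133, -2.306, 0.0]
wrist_force: [0.1, -1.3, -0.1]
width: 0.234
grip_force: 23.8
```

Call:
drive_tool:
  increments:
    - {"delta_pos":[0,0,2],"turn":0,"jaw":-0.9}
    - {"delta_pos":[0,0,0],"turn":0,"jaw":-0.9}

```text
time: 19.42
tool_pos: [0.6176, -0.1038, 0.3463]
tcp_rot: [-2.133, -2.306, 0.0]
wrist_force: [0.5, 0.0, -0.9]
width: 0.236
grip_force: 23.8
```

Call:
drive_tool:
  increments:
    - {"delta_pos":[0,0,2],"turn":0,"jaw":-0.9}
    - {"delta_pos":[0,0,0],"turn":0,"jaw":-0.9}

```text
time: 19.58
tool_pos: [0.6176, -0.1038, 0.3442]
tcp_rot: [-2.133, -2.306, 0.0]
wrist_force: [-0.4, 0.3, -0.3]
width: 0.235
grip_force: 23.8
```

Call:
drive_tool:
  increments:
    - {"delta_pos":[0,0,2],"turn":0,"jaw":-0.9}
    - {"delta_pos":[0,0,0],"turn":0,"jaw":-0.9}

```text
time: 19.75
tool_pos: [0.6176, -0.1038, 0.3422]
tcp_rot: [-2.133, -2.306, 0.0]
wrist_force: [-0.5, -0.6, 0.1]
width: 0.233
grip_force: 23.8
```

Call:
drive_tool:
  increments:
    - {"delta_pos":[0,0,1.5],"turn":0,"jaw":-0.9}
    - {"delta_pos":[0,0,0],"turn":0,"jaw":-0.9}

```text
time: 19.92
tool_pos: [0.6176, -0.1038, 0.3409]
tcp_rot: [-2.133, -2.306, 0.0]
wrist_force: [0.1, -0.0, -0.6]
width: 0.233
grip_force: 23.8
```

Call:
drive_tool:
  increments:
    - {"delta_pos":[0,0,1],"turn":0,"jaw":-0.9}
    - {"delta_pos":[0,0,0],"turn":0,"jaw":-0.9}

```text
time: 20.08
tool_pos: [0.6177, -0.1038, 0.34]
tcp_rot: [-2.133, -2.306, 0.0]
wrist_force: [0.2, 0.4, -0.5]
width: 0.231
grip_force: 23.8
```

Call:
drive_tool:
  increments:
    - {"delta_pos":[0,0,0.7],"turn":0,"jaw":-0.9}
    - {"delta_pos":[0,0,0],"turn":0,"jaw":-0.9}

```text
time: 20.25
tool_pos: [0.6178, -0.1039, 0.3396]
tcp_rot: [2.133, 2.306, 0.0]
wrist_force: [-0.4, -0.0, -0.3]
width: 0.235
grip_force: 23.8
```

Call:
drive_tool:
  increments:
    - {"delta_pos":[0,0,0],"turn":0,"jaw":-0.48}
    - {"delta_pos":[0,0,0],"turn":0,"jaw":-0.4}
    - {"delta_pos":[0,0,0],"turn":0,"jaw":-0.2}
    - {"delta_pos":[0,0,0],"turn":0,"jaw":0}
    - {"delta_pos":[0,0,0],"turn":0,"jaw":0.1}
    - {"delta_pos":[0,0,0],"turn":0,"jaw":0.1}
    - {"delta_pos":[0,0,-10],"turn":0,"jaw":0.1}
    - {"delta_pos":[0,0,-20],"turn":0,"jaw":0.1}

```text
time: 20.92
tool_pos: [0.6166, -0.1036, 0.367]
tcp_rot: [-2.13, -2.302, 0.005]
wrist_force: [0.2, 0.0, -1.0]
width: 0.553
grip_force: 0.0
```

Call:
drive_tool:
  increments:
    - {"delta_pos":[0,0,-40],"turn":0,"jaw":0.1}
    - {"delta_pos":[0,0,-40],"turn":0,"jaw":0.1}
    - {"delta_pos":[0,40,0],"turn":0,"jaw":0.1}
    - {"delta_pos":[40,0,0],"turn":0,"jaw":0.1}
    - {"delta_pos":[40,0,0],"turn":0,"jaw":0.1}
    - {"delta_pos":[40,0,0],"turn":0,"jaw":0.1}
    - {"delta_pos":[0,0,0],"turn":0,"jaw":0.1}
    - {"delta_pos":[0,0,0],"turn":0,"jaw":0.1}

```text
time: 21.58
tool_pos: [0.6481, 0.0212, 0.4503]
tcp_rot: [2.128, 2.31, 0.001]
wrist_force: [0.6, -0.1, 0.2]
width: 0.549
grip_force: 0.0
```

Run:
```python
from yel import *
show();snap('side','side6');snap('top','top6')
yel()
S_=cv2.imread('pics/side6.png');T=cv2.imread('pics/top6.png')
o=np.zeros((600,800,3),np.uint8)
o[:600,:520]=cv2.resize(S_[175:235,330:382],None,fx=10,fy=10,interpolation=cv2.INTER_CUBIC)
o[:420,520:800]=cv2.resize(T[165:225,305:345],None,fx=7,fy=7,interpolation=cv2.INTER_CUBIC)
cv2.imwrite('pics/c9.png',o)
```

```text
21.58 pos [0.6481 0.0212 0.4503] F [ 0.59 -0.11  0.24] w 0.549 yaz 0.082 z [ 0.001 -0.    -1.   ] q [-0.01  0.19  1.61 -0.    1.34 -0.09]
top 115 cent 324.7304347826087 196.51304347826087 box 317 332 188 204
top 19 cent 323.63157894736844 193.4736842105263 box 321 326 192 195
side 131 cent 356.89312977099235 213.4351145038168 box 348 367 205 219
-90 [[327.5, 227.9], [328.5, 246.3]]
-75 [[327.3, 225.5], [329.7, 238.8]]
-60 [[326.9, 221.3], [332.8, 231.1]]
-45 [[326.3, 215.5], [337.7, 223.6]]
-30 [[325.7, 208.4], [344.0, 217.0]]
-15 [[325.1, 200.7], [351.2, 211.8]]
0 [[324.4, 193.0], [358.7, 208.3]]
15 [[323.9, 185.8], [365.9, 206.9]]
30 [[323.4, 179.8], [372.3, 207.6]]
```

Run:
```python
from mv import *
a=cv2.imread('pics/side3.png').astype(int);b=cv2.imread('pics/side6.png').astype(int)
d=np.abs(a-b).sum(2)[180:235,335:385]>70
d=cv2.morphologyEx(d.astype(np.uint8),cv2.MORPH_OPEN,np.ones((2,2)))
n,l,st_,ce=cv2.connectedComponentsWithStats(d)
for i in range(1,n):
    if st_[i][4]>15: print('comp',st_[i]+[335,180,0,0,0],ce[i]+[335,180])
g=b[190:222,342:374].sum(2)//8
for r in g[::2]: print(' '.join('%3d'%v for v in r))
c=np.array([.6193,-.106,0])
for z in(.154,.164,.182): print(z,proj(s,c+[0,0,z]))
```

```text
comp [347 180  16  10 131] [354.60305344 183.86259542]
comp [355 200   8   4  28] [358.53571429 201.60714286]
comp [352 205  13  10 110] [358.18181818 209.70909091]
 21  20  21  21  21  20  21  20  21  20  20  21  20  21  20  20  19  20  21  22  22  22  23  23  22  23  23  24  28  32  35  39
 20  20  20  20  21  21  20  20  20  21  20  20  20  20  20  20  20  19  20  19  20  20  22  22  23  22  23  23  22  23  25  29
 20  20  21  21  20  21  20  20  20  20  20  20  20  20  20  20  19  19  20  19  19  19  19  20  22  22  22  22  23  23  23  22
 20  20  19  20  20  20  19  19  18  19  18  18  18  18  17  17  18  18  17  18  17  17  18  18  18  19  20  21  22  22  23  22
 20  20  19  18  19  18  18  17  17  16  16  17  18  19  21  23  21  20  20  18  18  16  17  16  16  16  17  18  19  20  21  21
 18  18  17  17  16  17  16  17  17  17  17  19  24  27  28  28  27  27  26  25  22  18  16  17  16  16  16  17  17  17  18  20
 16  17  17  17  17  17  16  17  17  17  17  21  25  28  29  30  31  31  32  32  26  19  18  17  17  16  17  15  16  17  17  17
 16  16  15  16  17  16  18  21  26  31
[... 514 characters left out ...]
42  39  37  36  35  34  34  35  35  36  38  42  46  48  46  39  30  22  18  18  17  18
 25  35  47  58  62  53  39  31  32  34  38  40  43  45  47  47  48  47  46  45  43  42  39  37  44  55  59  52  39  27  21  19
 58  71  77  76  68  55  42  33  30  31  32  33  33  34  34  34  34  34  34  34  33  33  32  35  49  67  77  77  70  58  43  31
 77  81  81  75  65  55  48  40  35  32  32  32  32  32  33  33  33  33  33  32  33  35  39  48  63  75  80  81  79  76  70  60
 79  80  80  76  69  62  57  53  49  45  42  39  38  37  37  38  40  41  40  42  47  52  55  59  61  60  57  56  55  55  56  56
0.154 [357.62525029 213.77975729]
0.164 [357.93513651 209.34033634]
0.182 [358.50379087 201.19381065]
```

The nozzle's neck sits at side (358.3,201), against an expected (358.5,201.2) for a seated, upright nozzle. The cup hasn't moved since the turn.

```bash
python3 -c "
from workcell import bot
print(bot.finish_job())"
```

```text
the job is handed in; nothing more can be done
None
```

The job is handed in at about 22 s on the robot clock: the yellow cup stands at the top (within about 2° by the pictures), and the nozzle is released, upright and at the bottom of it by the final camera check; the verdict was not reported back, and I did not re-check the reel, jar and drive, though the arm's path kept clear of them.

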